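# Set the finished figure up in its dome showcase

### The job

Put the finished figure, the blue spearman standing on the bench, in its showcase on the grey turntable: first stand the turned wooden base in the middle of the turntable, then the black plinth in the middle of the base, then the figure upright on the plinth, and last lower the glass dome over it all until it sits fully down around the raised step of the base. Set each part down without dropping it, and leave the paint pots, the rinsing cup and the unfinished grey figure where they stand.

Things in the scene. Friction and masses are not known exactly. Their poses are not given: they have to be found in the camera images.
- turntable: The target: low round display turntable, plain grey platter on a smaller black foot, with a tiny white index tab on its edge; platter 110 mm across, flat top 24 mm above the bench. Fixed, does not turn. Origin: centre of its underside, on the bench; z up. It stands in a different place each time.
- base: Turned brown wooden base, loose, 70 g: a disc 70 mm across and 14 mm thick with a round step 53 mm across and 6 mm high on top (20 mm high in all). The rim of the dome rests on the 8.5 mm ledge around the step. Origin: centre of its underside; z up. Can be gripped across its 70 mm disc.
- plinth: Black square plinth, loose, 35 g: 28 mm high, foot and cap 26 x 26 mm (6 mm thick each) with a 22 x 22 mm waist between them; flat top. Origin: centre of its underside; x and y along its sides, z up.
- figure: The finished figure, loose, 45 g: a spearman in blue with red cloak and shield and a steel helmet, standing on a black round socle 24 mm across and 14 mm high (grip it by the socle); 54 mm high in all, nothing wider than the socle. Origin: centre of the socle's underside; x is where he faces, z up. Stands upright at the start.
- dome: Clear glass dome, loose, 120 g, open below, standing on its rim: 64 mm outside, 58 mm inside diameter, 100 mm high (96 inside), with a brass knob 18 mm across and 24 mm tall on top to grip it by (knob top 124 mm above the rim; the glass beside it is flat to 17 mm from the axis, then falls away). Origin: centre of the rim plane; z up. Fits around the step of the base with 2.5 mm to spare all round.
- pot0: Bystander: paint pot with terracotta-brown paint and a white lid, 32 mm across, 42 mm high, loose, 35 g. Origin: centre of its underside. Leave it alone.
- pot1: Bystander: paint pot with green paint and a white lid, 32 mm across, 42 mm high, loose, 35 g. Origin: centre of its underside. Leave it alone.
- pot2: Bystander: paint pot with yellow paint and a white lid, 32 mm across, 42 mm high, loose, 35 g. Origin: centre of its underside. Leave it alone.
- unfinished: Bystander: an unfinished, all-grey figure on a cork painting handle (cork 32 mm across at its foot, 42 mm high; 86 mm high in all), loose, 50 g. Origin: centre of the cork's underside. Leave it alone.
- cup: Bystander: empty clear plastic rinsing cup, 62 mm across at the rim, 75 mm high, loose, 160 g. Origin: centre of its underside. Leave it alone.
Things that resemble listed ones, but are neither listed nor needed, are in the scene too. Several things have the shape of the plinth; the one meant has the colours described above. Of the things that look like the base, the largest one is meant.

How it is judged:
On the way, in this order (a step that is already met when the one before it is completed fails the run):
1. the wooden base stands in the middle of the turntable, let go (horizontal distance between base and turntable below 0.012 m and z of base in the frame of turntable between 0.021 and 0.027 m and angle between base's own z axis and vertical below 0.06 rad and linear speed of base below 0.03 m/s and contact force between the fingers and base below 0.1 N), for 0.2 s.
2. the black plinth stands in the middle of the base, let go (horizontal distance between base and turntable below 0.012 m and z of base in the frame of turntable between 0.021 and 0.027 m and angle between each of base, plinth's own z axis and vertical below 0.06 rad and horizontal distance between plinth and base below 0.008 m and z of plinth in the frame of base between 0.017 and 0.023 m and linear speed of plinth below 0.03 m/s and contact force between the fingers and plinth below 0.1 N), for 0.2 s.
3. the figure stands upright on the plinth, let go (horizontal distance between base and turntable below 0.012 m and z of base in the frame of turntable between 0.021 and 0.027 m and angle between each of base, plinth, figure's own z axis and vertical below 0.06 rad and horizontal distance between plinth and base below 0.008 m and z of plinth in the frame of base between 0.017 and 0.023 m and horizontal distance between figure and plinth below 0.008 m and z of figure in the frame of plinth between 0.025 and 0.031 m and linear speed of figure below 0.03 m/s and contact force between the fingers and figure below 0.1 N), for 0.2 s.
4. the dome sits fully down around the step of the base, let go (horizontal distance between base and turntable below 0.012 m and z of base in the frame of turntable between 0.021 and 0.027 m and angle between each of base, plinth, figure, dome's own z axis and vertical below 0.06 rad and horizontal distance between plinth and base below 0.008 m and z of plinth in the frame of base between 0.017 and 0.023 m and horizontal distance between figure and plinth below 0.008 m and z of figure in the frame of plinth between 0.025 and 0.031 m and horizontal distance between dome and base below 0.006 m and z of dome in the frame of base between 0.011 and 0.017 m and linear speed of dome below 0.03 m/s and contact force between the fingers and dome below 0.1 N), for 0.2 s.
At the end, for the whole second after the job is handed in: Base flat on the turntable within 12 mm of its centre; plinth flat on the base and figure upright on the plinth, each within 8 mm of centre; dome upright, rim on the base ledge within 3 mm in height and 6 mm sideways; tilts under 0.06 rad; all released and at rest (under 0.03 m/s) (all of step 4 and linear speed of each of base, plinth, figure below 0.03 m/s and contact force between the fingers and base below 0.1 N and contact force between the fingers and plinth below 0.1 N and contact force between the fingers and figure below 0.1 N); the robot touches nothing.
It fails at once if the base, plinth, figure or dome is dropped or thrown (out of the fingers and faster than 0.5 m/s) ((linear speed of base above 0.5 m/s and contact force between the fingers and base below 0.05 N) or (linear speed of plinth above 0.5 m/s and contact force between the fingers and plinth below 0.05 N) or (linear speed of figure above 0.5 m/s and contact force between the fingers and figure below 0.05 N) or (linear speed of dome above 0.5 m/s and contact force between the fingers and dome below 0.05 N)).
It fails at once if a paint pot, the unfinished figure or the rinsing cup is pushed more than 30 mm away or knocked over (distance of any of pot0, pot1, pot2, unfinished, cup from where it was at the start of the episode above 0.03 m or angle between any of pot0, pot1, pot2, unfinished, cup's own z axis and vertical above 0.6 rad).
It also fails if it takes over 131 s, if anything falls off the work surface, if the arm or the gripper's body presses on something with over 40 N, if the wrist force passes 120 N, or if a joint passes its speed limit or range.

### The arm

A 6-joint arm with a two-finger parallel gripper is mounted at the origin on the work surface. World frame = base frame: x ahead of the robot, y to its left, z up, the work surface at z = 0. Lengths are in m, angles in rad, forces in N, time in s.
With the tool pointing down it reaches from about 0.4 to 0.825 m from the base axis. Payload 7 kg.
Tool frame: the origin (TCP) lies midway between the tips of the shut fingers; the grasp point (between the pads) lies 19 mm behind it; z points along the fingers, y is the line along which they close (so a half turn about z gives the same grasp; the last joint's range is limited). The gripper opens to 85 mm and grips with 20 to 120 N. Pads are 22 mm wide; open, the fingers measure 114 mm over their backs; the gripper's body (76 mm by 85 mm) begins 54 mm behind the grasp point. The pads swing forward as they close: fully open they stand 13 mm farther back than shut.
Start: joints at [-0.812, 0.359, 0.012, 0, -1.224, -0.288], TCP at [0.306, -0.602, 0.231] pointing down, gripper open.
Joint ranges: [-3.07, 3.07], [-1.43, 2.12], [-1.02, 1.25], [-3.03, 1.67], [-3.05, -0], [-3.03, 3.03]. Speed limits (rad/s): [2.39, 2.39, 3.01, 3.14, 3.14, 3.14].

### API

Orientations are given as a rotation vector (axis times angle).
In Python, from workcell import env, viewer, models gives the robot as it stands. The module is installed in compiled form; this text tells all that it offers. Calls block until the motion is done:
- env.move_to(position, orientation): joint-space move of the TCP to a pose.
- env.movel(position, speed=0.15, ori=None, force_limit=None): straight line of the TCP; ori=None keeps the orientation; speed is the mean speed in m/s. With force_limit (N) it stops when the force on the tool has changed by that much, and returns True; else False.
- env.set_joints(angles): joint-space move.
- env.set_gripper(opening, effort=None): opening from 0.0 (shut) to 1.0 (fully open); effort is the grip in N (None keeps the last); returns when the fingers have stopped.
- env.wait(seconds).
- env.inverse_kinematics(position, orientation): joint angles nearest the present ones, or None.
- env.get_obs(): the state.
- viewer.snapshot(name): name is "side" or "top" or "wrist"; returns a dict with "pixels" (480x640x3 uint8, blue, green, red), "camera_matrix" (3x3 intrinsics, pixels), "R" (3x3) and "t" (3): a world point X has camera coordinates R X + t. Camera axes: x right, y down, z forward; pixel columns grow to the right and rows downward; lengths in m; the calibration is good to about 2 mm. A picture is of the moment at which its call begins. There is no depth.
A pose or a line that the arm cannot do raises env.IKError and nothing moves.
- env.close_job(): hands the job in; it is judged then, once.
Trained networks look in the newest picture that a camera, given by its name, has taken for a name from the list of things; names that differ only in an ending like _2 or _b are one class to them, and where a whole thing is asked for, a point or a joint stands for the part that bears it (a point fixed in the world has none). Each returns a list of dicts, best first, with "p" (0 to 1); they miss things now and then, are a little off and sometimes report something else, mostly with a low value. They report only what shows in the picture. A call takes as long as a camera call. They do not tell look-alikes from the thing itself.
- models.boxes_of(camera, target): "bbox" ([left, top, right, bottom] in pixels, round what is visible of it).
The state is a dict: "clock": time; "qpos": joint angles; "qd": joint speeds; "effort": joint torques, N m; "tcp_pos": TCP position; "eef_rot": TCP orientation; "contact_force": force on the tool from outside, world axes, zero at the start; "moment": the same for the moment, N m; "gripper_width": opening from 0.0 (shut) to 1.0 (fully open); "finger_force": force on a finger pad.
Only numpy, scipy, OpenCV 4.12 (cv2) and the standard library are available. Lean on these libraries where they do the work, as an engineer would, in place of code of your own. Each camera call takes 0.05 s, during which the arm holds its last target. There are 200 camera calls.

## Working session

There is one attempt and no reset: what is moved stays moved. The work goes in short steps, each a Python script; the robot and the scene stay as the last script left them, time stands still between calls to the robot, and variables do not carry over. Pictures are saved under pics/ and viewed, at most 14 in all, crops included, and the job is handed in when it is done.

```bash
mkdir -p pics; ls; cat > h.py <<'E'
import numpy as np, cv2
from workcell import env, viewer, models
def snap(n, f=None):
    s=viewer.snapshot(n)
    if f: cv2.imwrite('pics/'+f, s['pixels'])
    return s
E
python3 - <<'E'
from h import *
o=env.get_obs(); print({k:np.round(v,3) for k,v in o.items()})
for c in ['top','side','wrist']:
    s=snap(c,c+'0.png'); R=np.array(s['R']);print(c,s['camera_matrix'],'pos',-R.T@s['t'],R)
    for n in ['turntable','base','plinth','figure','dome','pot0','unfinished','cup']:
        for d in models.boxes_of(c,n): print(c,n,np.round(d['bbox']),round(d['p'],2))
E
```

```text
pics
{'clock': np.float64(0.0), 'qpos': array([-0.812,  0.359,  0.011, -0.   , -1.224, -0.288]), 'qd': array([ 0.002, -0.   , -0.001, -0.001,  0.   ,  0.001]), 'effort': array([ 2.0000e-03, -5.8332e+01,  2.9342e+01,  6.9360e+00, -6.0000e-03,
        0.0000e+00]), 'tcp_pos': array([ 0.306, -0.601,  0.23 ]), 'eef_rot': array([ 7.320e-01, -3.054e+00, -2.000e-03]), 'contact_force': array([-0.111, -0.227,  0.242]), 'moment': array([-0.016,  0.016, -0.001]), 'finger_force': np.float64(0.0), 'gripper_width': np.float64(1.002)}
top [[592.47548696   0.         318.26243483]
 [  0.         592.47548696 230.67955549]
 [  0.           0.           1.        ]] pos [0.46321886 0.01394266 1.24813138] [[-0.02234844 -0.99974379 -0.00359161]
 [-0.99514301  0.02258981 -0.09581283]
 [ 0.09586942  0.0014329  -0.99539289]]
top turntable [181. 264. 234. 319.] 0.71
top base [236. 179. 268. 209.] 0.65
top base [287. 221. 313. 239.] 0.63
top base [190. 172. 214. 196.] 0.55
top plinth [383. 192. 403. 209.] 0.77
top plinth [387. 240. 401. 254.] 0.46
top figure [439. 275. 457. 284.] 0.46
top pot0 [387. 275. 402
[... 814 characters left out ...]
e [237. 209. 286. 293.] 0.6
side pot0 [345. 216. 363. 242.] 0.85
side pot0 [311. 294. 336. 333.] 0.76
side pot0 [215. 222. 237. 246.] 0.66
side unfinished [240. 148. 250. 187.] 0.68
side unfinished [377. 335. 398. 370.] 0.5
side cup [494. 287. 556. 358.] 0.58
side cup [214. 221. 236. 247.] 0.46
side cup [236. 206. 282. 295.] 0.29
wrist [[378.99374065   0.         315.66607582]
 [  0.         378.99374065 241.92959461]
 [  0.           0.           1.        ]] pos [ 0.24383484 -0.63365103  0.37430773] [[-4.52725772e-01  8.91649786e-01  1.84827638e-04]
 [ 8.56532553e-01  4.34837747e-01  2.77971436e-01]
 [ 2.47772802e-01  1.26003144e-01 -9.60589322e-01]]
wrist figure [514. 457. 533. 480.] 0.82
```

View pics/top0.png

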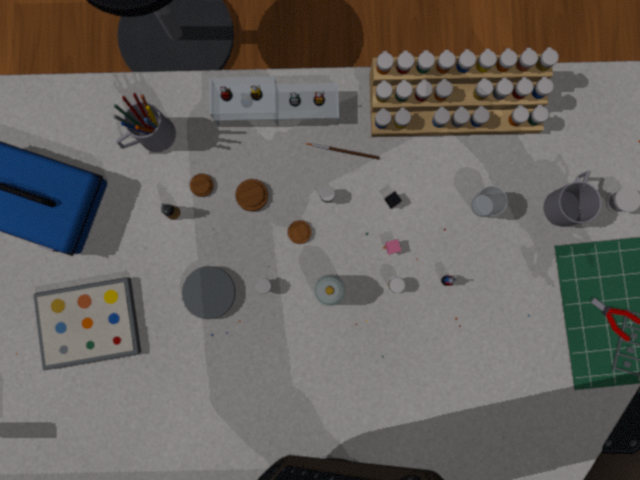

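View pics/side0.png

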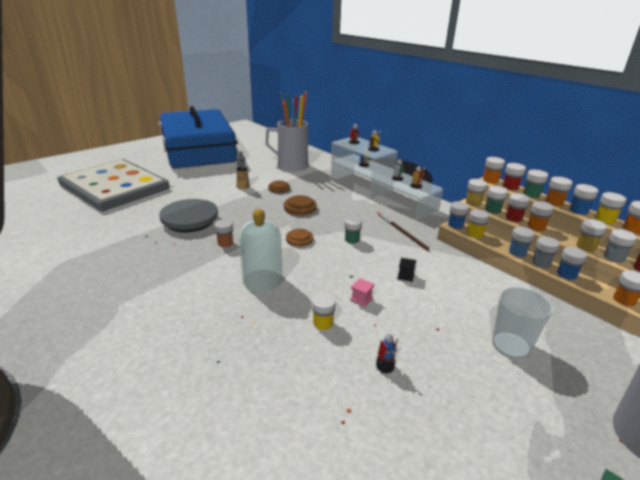

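The top view shows the turntable at (209,292), the largest base at (251,195), the black plinth at (393,200), the figure at (448,281) and the dome at (330,290). The unfinished figure (170,212), the pots (397,285), (263,286), (328,195) and the cup (489,203) stay put. In the side view these match (189,214), (300,205), (407,269), (387,353) and (262,250). The look-alikes are the smaller discs and the pink cube. Next I take wrist views and fit positions from the boxes.

```bash
cat >> h.py <<'E'
from scipy.optimize import least_squares
from scipy.spatial.transform import Rotation as Ro
import json
def ori(yaw): return (Ro.from_euler('z',yaw)*Ro.from_euler('x',np.pi)).as_rotvec()
def best_yaw(p,yaws):
    """yaw whose IK is nearest the present joints"""
    q0=env.get_obs()['qpos']; c=[]
    for y in yaws:
        q=env.inverse_kinematics(p,ori(y))
        if q is not None: c.append((np.abs(np.array(q)-q0).max(),y))
    return min(c)[1]
def proj(s,X): 
    return cv2.projectPoints(np.asarray(X,float),cv2.Rodrigues(np.array(s['R']))[0],np.array(s['t']),np.array(s['camera_matrix']),None)[0][:,0]
def ray(s,uv,z):
    R=np.array(s['R']);c=-R.T@s['t'];d=R.T@np.linalg.solve(s['camera_matrix'],[*uv,1]);return c+d*(z-c[2])/d[2]
a=np.linspace(0,2*np.pi,72,endpoint=False)
def rings(*rz): return np.vstack([np.c_[r*np.cos(a),r*np.sin(a),0*a+z] for r,z in rz])
G=dict(turntable=rings((.055,.024),(.055,.018)),base=rings((.035,0),(.035,.014),(.0265,.02)),plinth=rings((.0155,0),(.0155,.028)),
  figure=rings((.012,0),(.012,.014),(.006,.054)),dome=rings((.032,0),(.032,.083),(.017,.1),(.009,.124)),
  pot=rings((.016,0),(.016,.042)),cup=rings((.025,0),(.031,.075)),unfinished=rings((.016,0),(.012,.086)))
def fit(views,geo,x0,fixz=None):
    """views: (snapshot,bbox) list -> xyz of the origin, rms px"""
    def f(x):
        r=[]
        for s,b in views:
            p=proj(s,G[geo]+np.array([x[0],x[1],x[2] if fixz is None else fixz]))
            r+=list(np.r_[p.min(0),p.max(0)]-b)
        return r
    o=least_squares(f,x0,loss='soft_l1',f_scale=2); return o.x,np.sqrt(np.mean(np.square(f(o.x))))
E
cat > survey.py <<'E'
from h import *
import pickle
s=snap('top')
P={k:ray(s,uv,z) for k,uv,z in [('turntable',(209,292),.024),('base',(251,195),.02),('plinth',(393,200),.028),('figure',(448,281),.03),('dome',(330,290),.124),
 ('pot0',(263,286),.042),('pot1',(328,195),.042),('pot2',(397,285),.042),('unfinished',(170,212),.06),('cup',(489,203),.07)]}
for k in P: print(k,np.round(P[k],3))
V=[]
for i,(x,y) in enumerate([(.45,-.2),(.45,0.0),(.47,.14),(.40,.25)]):
    y0=best_yaw([x,y,.22],[np.arctan2(y,x)+np.pi,np.arctan2(y,x)])
    env.move_to([x,y,.22],ori(y0)); s=snap('wrist',f'w{i}.png')
    B={n:[(d['p'],d['bbox']) for d in models.boxes_of('wrist',n)] for n in ['turntable','base','plinth','figure','dome']}
    V.append((s,B))
    for n in B: print(i,n,[(round(p,2),[int(v) for v in b]) for p,b in B[n]])
print(env.get_obs()['clock']); pickle.dump((P,V),open('v.pkl','wb'))
for n in ['turntable','base','plinth','figure','dome']:
    vs=[]
    for i,(s,B) in enumerate(V):
        x=proj(s,G[n]+np.r_[P[n][:2],0]); e=np.r_[x.min(0),x.max(0)]
        c=[(np.abs(np.array(b)-e).max(),b) for p,b in B[n] if min(b[0],b[1])>2 and b[2]<637 and b[3]<477]
        if c and min(c,key=lambda t:t[0])[0]<30: vs.append((s,min(c,key=lambda t:t[0])[1]))
    if vs:
        r=fit(vs,n,np.r_[P[n][:2],0]); r2=fit(vs,n,np.r_[P[n][:2],0],0.)
        print(n,len(vs),np.round(r[0],4),round(r[1],2),'z=0:',np.round(r2[0][:2],4),round(r2[1],2))
E
python3 survey.py
```

```text
turntable [0.46  0.243 0.024]
base [0.66  0.155 0.02 ]
plinth [ 0.641 -0.141  0.028]
figure [ 0.471 -0.248  0.03 ]
dome [ 0.459 -0.004  0.124]
pot0 [0.469 0.13  0.042]
pot1 [ 0.653 -0.006  0.042]
pot2 [ 0.465 -0.141  0.042]
unfinished [0.622 0.315 0.06 ]
cup [ 0.625 -0.328  0.07 ]
0 turntable []
0 base [(0.59, [0, 164, 40, 219])]
0 plinth [(0.68, [125, 1, 178, 55]), (0.56, [182, 124, 225, 165]), (0.51, [338, 154, 369, 180])]
0 figure [(0.83, [340, 155, 370, 179])]
0 dome [(0.63, [50, 250, 165, 350])]
1 turntable [(0.88, [0, 139, 114, 262])]
1 base [(0.87, [219, 25, 279, 90]), (0.15, [447, 177, 499, 217])]
1 plinth [(0.59, [452, 81, 496, 122])]
1 figure [(0.85, [565, 172, 630, 202])]
1 dome []
2 turntable [(0.92, [136, 127, 263, 249])]
2 base [(0.87, [324, 0, 403, 32])]
2 plinth [(0.79, [593, 200, 637, 237])]
2 figure []
2 dome [(0.78, [419, 228, 522, 326])]
3 turntable [(0.83, [288, 94, 419, 220])]
3 base [(0.88, [566, 123, 629, 182]), (0.62, [533, 0, 627, 53])]
3 plinth []
3 figure []
3 dome [(0.9, [523, 259, 640, 364])]
6.2
turntable 2 [4.591e-01 2.457e-01 4.000e-04] 1.98 z=0: [0.459  0.2457] 1.98
figure 2 [ 0.4723 -0.2496  0.002 ] 1.13 z=0: [ 0.4721 -0.2505] 1.26
dome 2 [ 0.4583 -0.0039 -0.0031] 2.25 z=0: [ 0.4591 -0.0038] 2.64
```

```bash
cat > survey2.py <<'E'
from h import *
import pickle
P,V=pickle.load(open('v.pkl','rb'))
for i,(x,y) in enumerate([(.6,.20),(.62,.13),(.60,-.10),(.62,-.14)],4):
    y0=best_yaw([x,y,.18],[np.arctan2(y,x)+np.pi,np.arctan2(y,x)])
    env.move_to([x,y,.18],ori(y0)); s=snap('wrist',f'w{i}.png')
    B={n:[(d['p'],d['bbox']) for d in models.boxes_of('wrist',n)] for n in ['base','plinth']}
    V.append((s,B))
    for n in B: print(i,n,[(round(p,2),[int(v) for v in b]) for p,b in B[n]])
print(env.get_obs()['clock']); pickle.dump((P,V),open('v.pkl','wb'))
for n in ['base','plinth']:
    vs=[]
    for i,(s,B) in enumerate(V):
        x=proj(s,G[n]+np.r_[P[n][:2],0]); e=np.r_[x.min(0),x.max(0)]
        c=[(np.abs(np.array(b)-e).max(),b) for p,b in B[n] if min(b[0],b[1])>2 and b[2]<637 and b[3]<477]
        print(np.round(e))
        if c and min(c,key=lambda t:t[0])[0]<30: vs.append((s,min(c,key=lambda t:t[0])[1]))
    if vs:
        r=fit(vs,n,np.r_[P[n][:2],0]); r2=fit(vs,n,np.r_[P[n][:2],0],0.)
        print(n,len(vs),np.round(r[0],4),round(r[1],2),'z=0:',np.round(r2[0][:2],4),round(r2[1],2))
E
python3 survey2.py; python3 -c "
import cv2,numpy as np
I=[cv2.imread(f'pics/w{i}.png') for i in (2,5,7,0)]
cv2.imwrite('pics/m1.png',cv2.resize(np.vstack([np.hstack(I[:2]),np.hstack(I[2:])]),(800,600),interpolation=cv2.INTER_AREA))"
```

```text
4 base [(0.97, [347, 119, 435, 210]), (0.81, [429, 259, 488, 310]), (0.72, [238, 55, 304, 124])]
4 plinth [(0.65, [608, 361, 638, 398]), (0.31, [343, 120, 435, 208])]
5 base [(0.93, [353, 247, 414, 302]), (0.77, [250, 118, 338, 207]), (0.64, [130, 71, 201, 137])]
5 plinth [(0.97, [601, 238, 638, 280]), (0.82, [556, 333, 605, 374])]
6 base [(0.72, [112, 237, 174, 295]), (0.69, [191, 345, 273, 439])]
6 plinth [(0.93, [349, 253, 385, 298]), (0.8, [337, 140, 381, 183])]
7 base [(0.96, [85, 277, 144, 331]), (0.64, [0, 217, 21, 282])]
7 plinth [(0.91, [312, 279, 348, 327]), (0.75, [108, 194, 171, 241]), (0.71, [286, 172, 330, 217])]
9.2583
[-179.  120.  -82.  199.]
[  73. -106.  170.    5.]
[322. -70. 410.  35.]
[531. -45. 629.  56.]
[346. 123. 435. 212.]
[251. 122. 338. 210.]
[-45. 156.  54. 242.]
[-74. 208.  23. 290.]
base 2 [0.6622 0.1556 0.0013] 0.67 z=0: [0.6621 0.1555] 0.72
[129.   6. 181.  57.]
[466. -56. 522.   3.]
[648.  96. 715. 135.]
[771. 195. 843. 234.]
[664. 274. 731. 319.]
[598. 238. 661. 283.]
[338. 143. 381. 185.]
[291. 176. 331. 219.]
plinth 2 [ 0.6447 -0.1399  0.0115] 0.88 z=0: [ 0.6432 -0.1405] 1.56
```

View pics/m1.png

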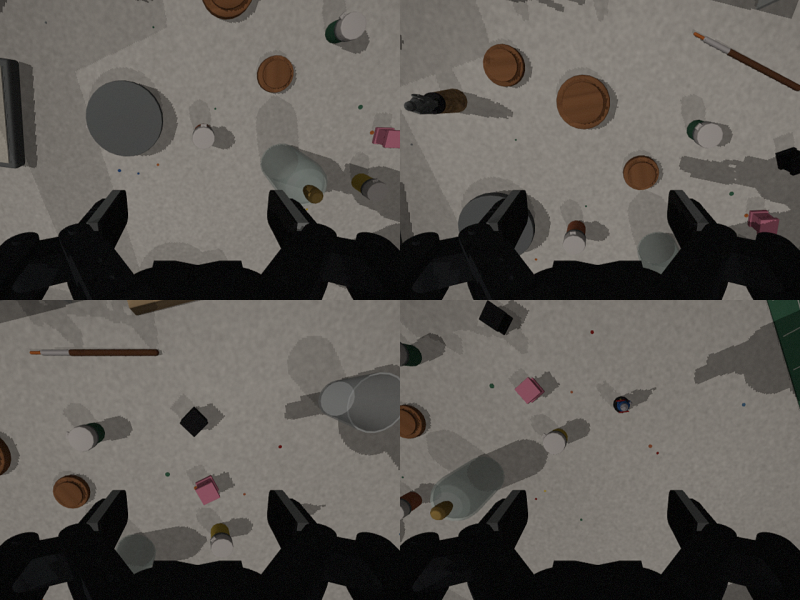

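The wrist views match the text. The base fit gives z≈1 mm and the turntable z≈0. The plinth still needs its yaw, which I'll get from its dark silhouette. Base first, gripped twice at 90° to centre it.

```bash
cat >> h.py <<'E'
def st(*m):
    o=env.get_obs(); print(*m,'t',round(float(o['clock']),2),'tcp',np.round(o['tcp_pos'],4),'w',round(float(o['gripper_width']),3),'ff',round(float(o['finger_force']),1),'F',np.round(o['contact_force'],1),flush=True)
def above(p,yaw,z): env.move_to([p[0],p[1],z],ori(yaw))
def line(p,z,speed=.15,fl=None): return env.movel([p[0],p[1],z],speed=speed,force_limit=fl)
E
cat > base.py <<'E'
from h import *
b=[.6621,.1555]; t=[.459,.2457]
env.set_gripper(1.0,20)
y0=np.arctan2(b[1],b[0]); y=best_yaw([*b,.1],[y0+k*np.pi for k in (-1,0,1)])
above(b,y,.08); st('above')
print(line(b,-.006,.08,8)); st('down')
env.set_gripper(0.,20); st('grip1')
env.set_gripper(1.0); line(b,.03,.15)
y2=best_yaw([*b,.03],[y-np.pi/2,y+np.pi/2]); above(b,y2,.03)
print(line(b,-.006,.08,8)); env.set_gripper(0.,40); st('grip2')
line(b,.12,.15); st('lift')
y3=best_yaw([*t,.12],[y2+k for k in np.linspace(-1.5,1.5,7)])
above(t,y3,.12); st('over table')
line(t,.03,.12); print(line(t,.0155,.02,4)); st('placed')
E
python3 base.py; python3 - <<'E'
from h import *
snap('side','s1.png')
# plinth silhouette fit
import pickle
P,V=pickle.load(open('v.pkl','rb'))
M=[]
for i,c in [(6,(337,140,381,183)),(7,(286,172,330,217))]:
    g=cv2.imread(f'pics/w{i}.png').max(2); m=np.zeros_like(g); x0,y0,x1,y1=c
    m[y0-4:y1+4,x0-4:x1+4]=(g[y0-4:y1+4,x0-4:x1+4]<45); M.append((V[i][0],m)); print(m.sum())
q=np.array([[i,j,k] for i in(-1,1) for j in(-1,1) for k in(0,1)],float)*[.013,.013,.028]
def f(p):
    X=q@Ro.from_euler('z',p[3]*10).as_matrix().T+p[:3]; e=0
    for s,m in M:
        h=cv2.convexHull(proj(s,X).astype(np.float32)); r=np.zeros((480*4,640*4),np.uint8)
        cv2.fillConvexPoly(r,np.round(h*4).astype(int),1); r=cv2.resize(r*255,(640,480),interpolation=cv2.INTER_AREA)/255.
        e+=np.abs(r-m).sum()/m.sum()
    return e
from scipy.optimize import minimize
for a in (.02,.06,.1,.14):
    o=minimize(f,[.643,-.14,.003,a],method='Nelder-Mead',options=dict(initial_simplex=np.array([.643,-.14,.003,a])+np.vstack([np.zeros(4),np.diag([.005,.005,.005,.02])]),xatol=1e-5))
    print(np.round(o.x*[1,1,1,10],4),round(o.fun,3))
E
```

```text
above t 10.68 tcp [0.6624 0.1546 0.0806] w 1.003 ff 0.0 F [0.3 0.1 0.8]
False
down t 11.9 tcp [ 0.6626  0.1557 -0.0053] w 0.998 ff 0.0 F [-0.1  0.1 -0.2]
grip1 t 12.19 tcp [ 0.6626  0.1558 -0.0051] w 0.806 ff 22.5 F [-1.7  0.3  5.5]
False
grip2 t 15.2 tcp [ 0.6627  0.1557 -0.005 ] w 0.794 ff 45.4 F [-0.2  0.1  2.7]
lift t 16.19 tcp [0.6613 0.1552 0.1188] w 0.803 ff 45.1 F [ 0.1 -0.2 -0.8]
over table t 17.08 tcp [0.4594 0.246  0.12  ] w 0.805 ff 45.1 F [ 0.3  0.5 -1.5]
True
placed t 18.55 tcp [0.459  0.2458 0.0189] w 0.801 ff 45.6 F [-0.9 -0.1  5.5]
1209
1183
[ 0.6429 -0.1411 -0.0046  0.5648] 0.103
[ 0.6429 -0.1408 -0.0044  0.5647] 0.108
[ 0.643  -0.141  -0.0036  0.5774] 0.102
[ 0.643  -0.141  -0.0037  2.1304] 0.102
```

```bash
python3 - <<'E'
from h import *
t=[.459,.2457]
env.set_gripper(1.0); st('rel'); line(t,.20,.2)
y0=np.arctan2(t[1],t[0]); v=[.43,.23]
above(v,best_yaw([*v,.2],[y0+k*np.pi for k in (-1,0,1)]),.2)
s=snap('wrist','c1.png')
for n in ['turntable','base']:
    for d in models.boxes_of('wrist',n):
        z={'base':.024,'turntable':0.}[n]
        print(n,np.round(d['bbox']),round(d['p'],2),*fit([(s,d['bbox'])],n,[.459,.2457,0],z))
st()
im=s['pixels'].copy()
for X in (rings((.055,.024)),rings((.035,.038))+0):
    for p in proj(s,X+[.459,.2457,0]): cv2.circle(im,tuple(int(round(v)) for v in p),0,(0,0,255),1)
cv2.imwrite('pics/c1o.png',cv2.resize(im[40:340,150:550],None,fx=1.5,fy=1.5))
E
```

```text
rel t 18.92 tcp [0.4585 0.2452 0.0184] w 1.001 ff 0.0 F [ 0.3 -0.1 -1. ]
turntable [257. 192. 386. 311.] 0.97 [0.45724116 0.24989789 0.        ] 1.806952918833804
base [ 48. 238. 108. 293.] 0.93 [0.56831796 0.07753845 0.        ] 16.781249066086776
base [208. 408. 248. 438.] 0.73 [0.66630211 0.26756843 0.        ] 21.931139898570574
base [275. 217. 356. 298.] 0.65 [0.46053197 0.24600211 0.        ] 0.6099485759004558
t 21.34 tcp [0.43   0.23   0.1998] w 1.0 ff 0.0 F [-0.2 -0.7 -0.2]
```

View pics/c1o.png

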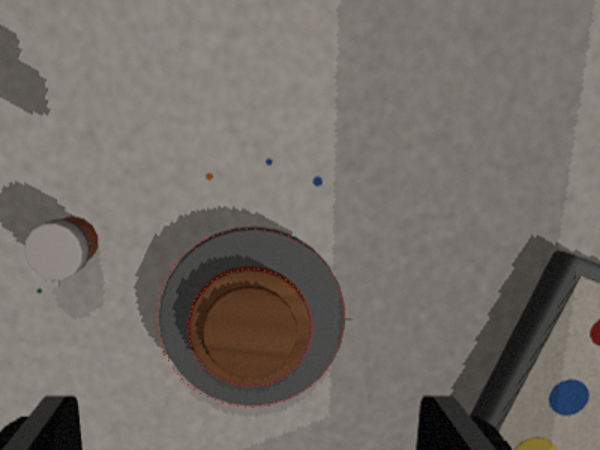

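The red overlay of base and turntable lies on their edges at the crop centre (~(250,328)). The base is down flat and centred to within 2 mm. Next, the plinth.

```bash
cat > plinth.py <<'E'
from h import *
b=[.643,-.141]; t=[.459,.2457]
env.set_gripper(.6,20)
y=best_yaw([*b,.1],[.571+k*np.pi/2 for k in range(-3,3)])
above(b,y,.12); line(b,.05,.15); print(line(b,.004,.06,6)); st('down')
env.set_gripper(0.,30); st('grip')
line(b,.14,.15); st('lift')
y3=best_yaw([*t,.14],[y+k for k in np.linspace(-1.5,1.5,7)])
above(t,y3,.14); line(t,.06,.12); print(line(t,.0465,.015,3)); st('placed')
snap('side','s2.png')
E
python3 plinth.py; python3 -c "
import cv2;I=cv2.imread('pics/s2.png');cv2.imwrite('pics/s2c.png',cv2.resize(I[90:270,110:350],None,fx=3,fy=3))"
```

```text
False
down t 24.91 tcp [ 0.6433 -0.141   0.0042] w 0.6 ff 0.0 F [0.7 0.1 0.3]
grip t 25.25 tcp [ 0.6434 -0.141   0.0046] w 0.293 ff 29.7 F [-0.4  0.6  2.8]
lift t 26.31 tcp [ 0.6423 -0.1409  0.1388] w 0.294 ff 29.5 F [-0.1 -0.3 -1. ]
True
placed t 29.43 tcp [0.4589 0.2456 0.0485] w 0.297 ff 29.9 F [-0.7  0.3  4.7]
```

View pics/s2c.png

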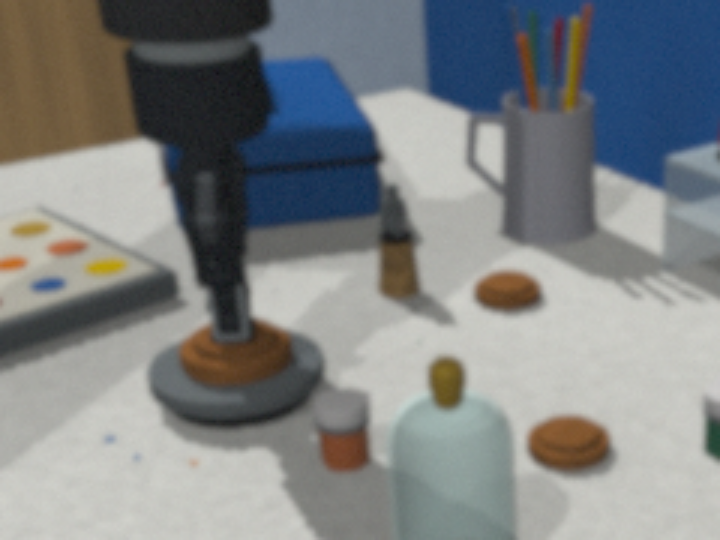

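The plinth touched down on the base at the expected height (gripper at crop (232,320)). Releasing, checking, and looking closer at the figure.

```bash
python3 - <<'E'
from h import *
t=[.459,.2457]
env.set_gripper(.55); st('rel'); line(t,.20,.15)
v=[.43,.23]; y0=np.arctan2(t[1],t[0])
above(v,best_yaw([*v,.2],[y0+k*np.pi for k in (-1,0,1)]),.2)
s=snap('wrist','c2.png'); im=s['pixels'].copy()
for X in (rings((.055,.024)),rings((.0265,.044)),rings((.013,.072),(.0184,.072))):
    for p in proj(s,X+[.459,.2457,0]): cv2.circle(im,tuple(int(round(v)) for v in p),0,(0,0,255),1)
cv2.imwrite('pics/c2o.png',cv2.resize(im[160:330,230:410],None,fx=3,fy=3))
vs=[]
for k,v in enumerate([(.42,-.22),(.45,-.25)]):
    y0=np.arctan2(v[1],v[0]); above(v,best_yaw([*v,.16],[y0+k*np.pi for k in (-1,0,1)]),.16)
    s=snap('wrist',f'f{k}.png')
    for d in models.boxes_of('wrist','figure'): print(np.round(d['bbox']),round(d['p'],2))
    d=models.boxes_of('wrist','figure'); 
    if d: vs.append((s,d[0]['bbox'])); print(np.round(fit(vs[-1:],'figure',[.472,-.25,0],0.)[0],4))
if vs: print(fit(vs,'figure',[.472,-.25,0]))
im=s['pixels'].copy()
for p in proj(s,rings((.012,0),(.012,.014))+[.472,-.25,0]): cv2.circle(im,tuple(int(round(v)) for v in p),0,(0,255,255),1)
b=[int(x) for x in vs[-1][1]]; cv2.imwrite('pics/f1o.png',cv2.resize(im[max(b[1]-40,0):b[3]+40,max(b[0]-40,0):b[2]+40],None,fx=4,fy=4))
st()
E
```

```text
rel t 29.82 tcp [0.4584 0.2452 0.048 ] w 0.549 ff 0.0 F [-0.2 -0.1 -0.9]
[300. 276. 327. 328.] 0.78
[ 0.4738 -0.2494  0.    ]
[315. 231. 344. 274.] 0.92
[ 0.4735 -0.2499  0.    ]
(array([ 0.4740766 , -0.24988993, -0.00125792]), np.float64(0.7201669269596275))
t 34.19 tcp [ 0.4496 -0.2495  0.1598] w 0.55 ff 0.0 F [-0.6  0.6 -0.1]
```

View pics/c2o.png

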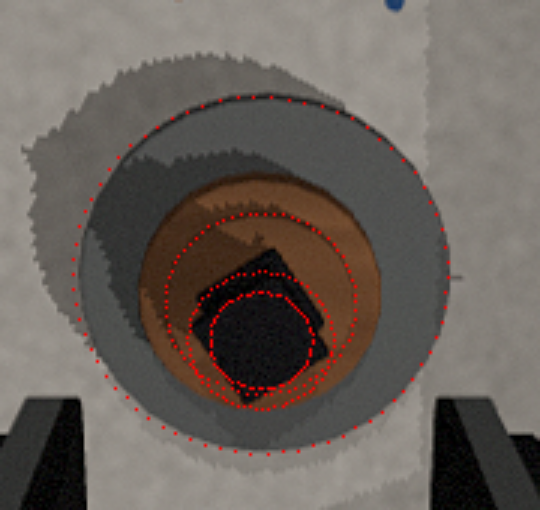

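View pics/f1o.png

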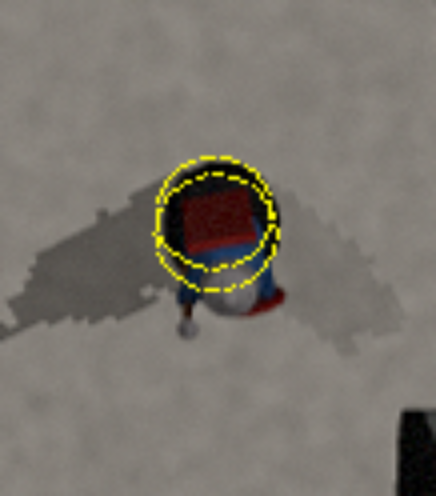

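The plinth stands flat and centred on the base, its cap ringed at (260,340). The figure's socle lies in the yellow ring at (217,223), about 1 mm off. Now to grasp the figure.

```bash
cat > fig.py <<'E'
from h import *
b=[.4728,-.2502]; t=[.459,.2457]
env.set_gripper(.55,20)
y0=np.arctan2(b[1],b[0]); y=best_yaw([*b,.1],[y0+k*np.pi for k in (-1,0,1)])
above(b,y,.13); line(b,.05,.12); print(line(b,.003,.05,5)); st('down')
env.set_gripper(0.,25); st('grip')
line(b,.03,.05); line(b,.17,.15); st('lift')
y3=best_yaw([*t,.17],[y+k for k in np.linspace(-1.5,1.5,7)])
above(t,y3,.17); line(t,.09,.1); print(line(t,.0735,.01,2.5)); st('placed')
snap('side','s3.png')
E
python3 fig.py; python3 -c "
import cv2;I=cv2.imread('pics/s3.png');cv2.imwrite('pics/s3c.png',cv2.resize(I[130:250,130:270],None,fx=4,fy=4))"
```

```text
False
down t 36.59 tcp [ 0.473  -0.2502  0.0032] w 0.55 ff 0.0 F [-0.2  0.4  0.8]
grip t 36.92 tcp [ 0.473  -0.2503  0.0035] w 0.263 ff 24.4 F [-0.1 -0.1  4.4]
lift t 38.7 tcp [ 0.4722 -0.25    0.169 ] w 0.26 ff 24.5 F [-0.8 -0.  -0.5]
True
placed t 42.76 tcp [0.459  0.2457 0.0755] w 0.262 ff 24.9 F [-1.7 -0.8  4.5]
```

View pics/s3c.png

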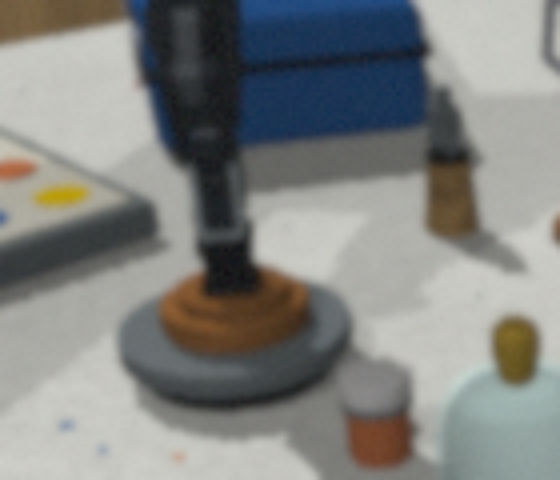

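Contact came exactly at the expected height and the plinth stands square at (228,265). Releasing, then measuring the dome.

```bash
python3 - <<'E'
from h import *
t=[.459,.2457]
env.set_gripper(.5); st('rel'); line(t,.24,.12)
snap('side','s4.png')
v=[.43,.23]; y0=np.arctan2(t[1],t[0])
above(v,best_yaw([*v,.24],[y0+k*np.pi for k in (-1,0,1)]),.24)
s=snap('wrist','c3.png'); im=s['pixels'].copy()
for X in (rings((.055,.024)),rings((.035,.038)),rings((.012,.072))):
    for p in proj(s,X+[.459,.2457,0]): cv2.circle(im,tuple(int(round(v)) for v in p),0,(0,0,255),1)
A=cv2.resize(im[140:320,220:420],(400,360))
vs=[];K=[]
for k,v in enumerate([(.42,.04),(.42,-.05),(.46,-.004)]):
    y0=np.arctan2(v[1],v[0]); above(v,best_yaw([*v,.26],[y0+k*np.pi for k in (-1,0,1)]),.26)
    s=snap('wrist',f'd{k}.png'); d=models.boxes_of('wrist','dome')
    if d and d[0]['p']>.5: vs.append((s,d[0]['bbox'])); print(np.round(d[0]['bbox']),fit(vs[-1:],'dome',[.459,-.004,0],0.))
    hsv=cv2.cvtColor(s['pixels'],cv2.COLOR_BGR2HSV); m=cv2.inRange(hsv,(15,110,50),(35,255,255))
    c=proj(s,[[.459,-.004,.112]])[0].astype(int); w=np.zeros_like(m); w[max(c[1]-40,0):c[1]+40,max(c[0]-40,0):c[0]+40]=1; m*=w
    n,_,S,C=cv2.connectedComponentsWithStats(m); 
    if n>1:
        i=1+S[1:,4].argmax(); x,y,W,H=S[i,:4]; K.append((s,[x,y,x+W,y+H])); print('knob',S[i],C[i],c)
if vs: print('dome',fit(vs,'dome',[.459,-.004,0]))
G['knob']=rings((.009,.102),(.009,.124))
if K: print('knob',fit(K,'knob',[.459,-.004,0]),fit(K,'knob',[.459,-.004,0],0.))
B=cv2.resize(s['pixels'],(400,300)); B=cv2.copyMakeBorder(B,0,60,0,0,0)
cv2.imwrite('pics/mix.png',np.hstack([A,B])); st()
E
```

```text
rel t 43.14 tcp [0.4584 0.2451 0.0746] w 0.498 ff 0.0 F [ 0.   0.  -0.5]
[232. 202. 304. 290.] (array([4.59270816e-01, 5.66816472e-05, 0.00000000e+00]), np.float64(1.0780545819501073))
knob [249 255  22  24 407] [259.83292383 266.48894349] [257 265]
[337. 201. 409. 283.] (array([ 0.45716487, -0.00223407,  0.        ]), np.float64(2.0184230434669095))
knob [371 253  22  24 388] [381.6185567  265.10051546] [377 264]
[279. 169. 350. 249.] (array([ 0.45841833, -0.00342796,  0.        ]), np.float64(1.360468684801631))
knob [305 212  22  23 402] [315.58457711 222.95522388] [313 222]
dome (array([ 0.46058317, -0.00184719, -0.00919837]), np.float64(1.5800613712630842))
knob (array([ 0.46190136, -0.00170182, -0.00903561]), np.float64(2.401271065379078)) (array([ 0.45894979, -0.00174368,  0.        ]), np.float64(2.524090895907375))
t 47.57 tcp [ 0.4598 -0.0032  0.2597] w 0.497 ff 0.0 F [-0.5 -0.4  0.3]
```

View pics/mix.png

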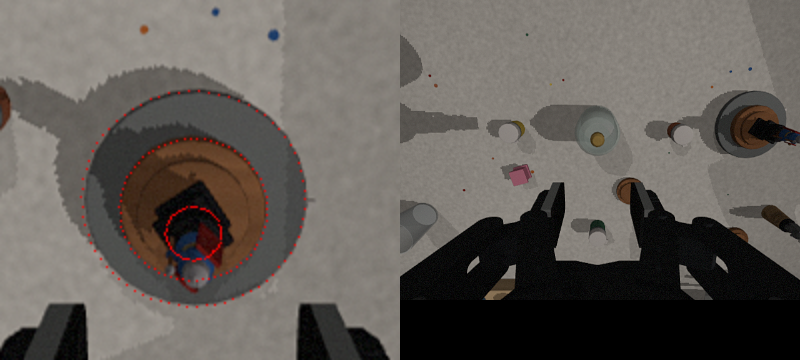

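The figure stands upright on the plinth, its socle in the red ring at (193,233) in the left panel. The right panel shows the dome with its knob at (597,139). The three opposed wrist views put the knob at (0.459, -0.002). The free-height fit came out 9 mm low, which the 2 mm calibration error over this short baseline would explain. I'll use a force-guarded descent and grip the knob twice at 90°.

```bash
cat > dome.py <<'E'
from h import *
b=[.459,-.0017]; t=[.459,.2457]
env.set_gripper(.5,20)
y=best_yaw([*b,.16],[k*np.pi/2 for k in (-2,-1,0,1,2)])
above(b,y,.17); print(line(b,.104,.05,3)); st('down')
env.set_gripper(0.,20); st('grip1')
env.set_gripper(.5); line(b,.15,.1)
y2=best_yaw([*b,.15],[y-np.pi/2,y+np.pi/2]); above(b,y2,.15)
print(line(b,.104,.05,3)); env.set_gripper(0.,40); st('grip2')
line(b,.12,.03); line(b,.275,.15); st('lift')
snap('side','s5.png')
E
python3 dome.py; python3 -c "
import cv2,numpy as np;I=cv2.imread('pics/s5.png');J=cv2.imread('pics/s4.png');cv2.imwrite('pics/s5c.png',np.hstack([I[50:350,100:400],J[50:350,100:400]]))"
```

```text
False
down t 49.7 tcp [ 0.4592 -0.0016  0.1043] w 0.5 ff 0.0 F [ 0.7 -0.3 -0. ]
grip1 t 50.03 tcp [ 0.4592 -0.0017  0.1043] w 0.203 ff 20.4 F [-0.4 -1.   2.8]
False
grip2 t 53.82 tcp [ 0.459  -0.0017  0.1043] w 0.191 ff 39.0 F [-1.9 -0.8  4.9]
lift t 55.68 tcp [ 0.4585 -0.0018  0.274 ] w 0.189 ff 39.0 F [-0.3  0.1 -2.3]
```

View pics/s5c.png

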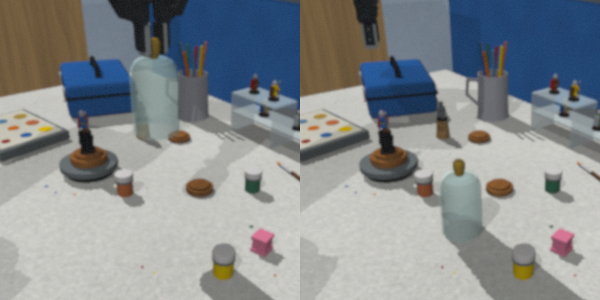

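The dome hangs upright from the knob (left panel, (153,95)) and the stack is intact at (87,150). Carrying it over and lowering it.

```bash
python3 - <<'E'
from h import *
t=[.459,.2457]
line(t,.275,.12); env.wait(.4); st('over')
r1=line(t,.16,.06,3); st('low',r1)
if not r1:
    print(line(t,.138,.012,3)); st('contact')
snap('side','s6.png'); s=snap('wrist','c6.png')
I=cv2.imread('pics/s6.png'); cv2.imwrite('pics/s6c.png',np.hstack([cv2.resize(I[100:250,120:270],(400,400)),cv2.resize(s['pixels'],(400,400))]))
E
```

```text
over t 58.34 tcp [0.459  0.2457 0.275 ] w 0.197 ff 39.0 F [ 0.3 -0.  -1.7]
low False t 60.41 tcp [0.4591 0.2458 0.1603] w 0.191 ff 39.0 F [ 0.3  0.1 -1.1]
True
contact t 61.74 tcp [0.4589 0.2456 0.1423] w 0.195 ff 39.6 F [-0.9  0.8  4.8]
```

View pics/s6c.png

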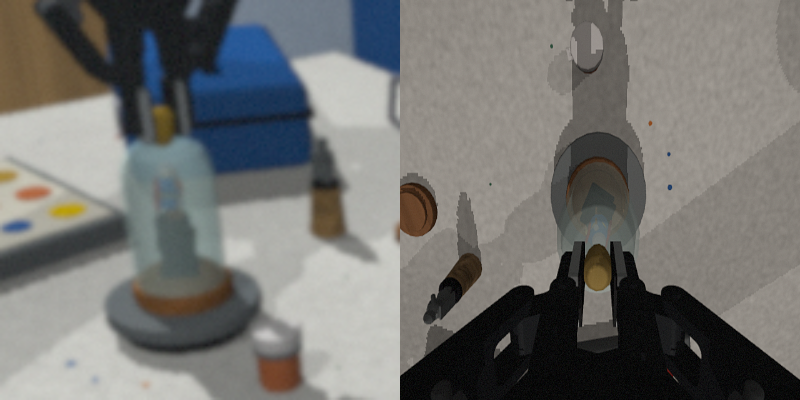

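Contact came at 0.1423, exactly the ledge height (the step top would have given 0.148). The dome at (172,215) sits around the step with the figure inside. Releasing and retreating.

```bash
python3 - <<'E'
from h import *
t=[.459,.2457]
env.set_gripper(.5); st('rel'); line(t,.25,.08); env.wait(.5)
snap('side','s7.png'); s=snap('top')
I=cv2.imread('pics/s7.png'); cv2.imwrite('pics/s7c.png',np.hstack([cv2.resize(I[100:250,120:270],(400,400)),cv2.resize(s['pixels'][150:350,140:540],(400,200)).repeat(2,0)])); st()
E
```

```text
rel t 62.22 tcp [0.4583 0.2451 0.1413] w 0.499 ff 0.0 F [-0.6 -0.   0.3]
t 64.33 tcp [0.459  0.2457 0.25  ] w 0.499 ff 0.0 F [ 0.6 -0.4  0.5]
```

View pics/s7c.png

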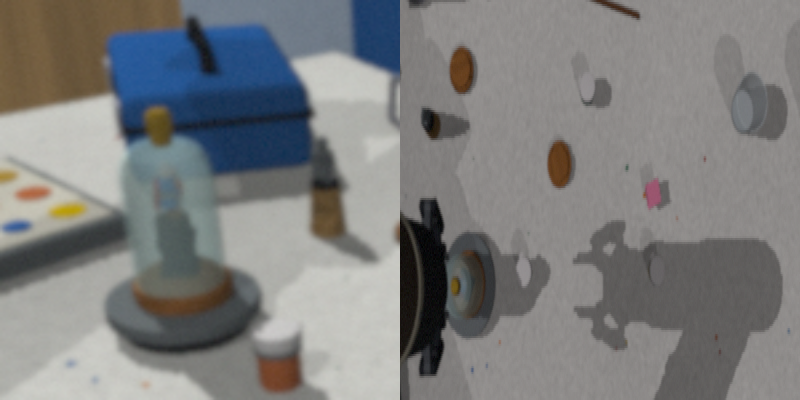

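The dome stands fully down on the base at (172,215), the gripper is clear, and the bystanders are where they were. Handing in.

```bash
python3 -c "
from h import *
print(env.close_job())"
```

```text
the job is handed in; nothing more can be done
None
```

The job is handed in at about 64 s of the 131 s allowed: base, plinth, figure and dome are stacked on the turntable, each touched down at its expected height, with the gripper clear and the bystanders unmoved in the last pictures; no verdict was returned.

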